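# Fetch the cover-glass basket out of the deep soak jar with the hook rod

## Robot

A 6-joint arm with a two-finger parallel gripper is mounted at the origin on a cart in front of the work surface, level with it; the furniture and walls round the work are solid. World frame = base frame: x ahead of the robot, y to its left, z up, the work surface at z = 0. Lengths are in m, angles in rad, forces in N, time in s.
With the tool pointing down it reaches from about 0.225 to 0.725 m from the base axis. Payload 3.1 kg.
Tool frame: the origin (TCP) lies on the front face of the gripper's body, between the roots of the fingers; the fingertips stand 73 mm ahead of it and the grasp point (between the pads) lies env.hold_point_z ahead of it (env.hold_point_z is the distance from the TCP to the grasp point, in m); z points along the fingers, y is the line along which they close (so a half turn about z gives the same grasp; the last joint's range is limited). The gripper opens to 85 mm and grips with 20 to 120 N. Pads are 22 mm wide; open, the fingers measure 114 mm over their backs; the gripper's body (76 mm by 85 mm) begins 54 mm behind the grasp point. The pads swing forward as they close: fully open they stand 13 mm farther back than shut.
Start: joints at [-1.4, 0.048, 0.099, 1.622, 0, 1.443], TCP at [0.155, -0.502, 0.304] pointing down, gripper open.
Joint ranges: [-2.91, 2.91], [-0.99, 1.94], [-1.21, 1.42], [-2.12, 2.29], [-1.49, 1.47], [-3.14, 3.14]. Speed limits (rad/s): [2.79, 2.79, 3.14, 3.14, 3.14, 3.14].

## Interface

Orientations are given as [roll, pitch, yaw] about the fixed x, y, z axes, in that order (R = Rz(yaw) Ry(pitch) Rx(roll)).
In Python, from station import env, vision, finish_job gives the robot as it stands. Calls block until the motion is done:
- env.goto(position, orientation): joint-space move of the TCP to a pose.
- env.move_l(position, rate=0.15, ori=None): straight line of the TCP; ori=None keeps the orientation; rate is the mean speed in m/s.
- env.goto_joints(angles): joint-space move.
- env.set_gripper(opening, strength=None): finger opening in m; strength is the grip in N (None keeps the last); returns when the fingers have stopped.
- env.pause(seconds).
- env.solve_ik(position, orientation): joint angles nearest the present ones, or None.
- vision.capture(name): name is "scene" or "side" or "wrist"; returns (picture, depth): 400x640x3 uint8, blue, green, red; 400x640 float32, m along the optical axis (not along the pixel's ray), 0 where there is no reading.
- vision.calibration(name): a dict with "mtx" (3x3 intrinsics, pixels), "T" (4x4, takes a point from camera to world coordinates). Camera axes: x right, y down, z forward; pixel columns grow to the right and rows downward; lengths in m; the calibration is good to about 2 mm. The wrist camera is an equidistant fisheye: a pixel r from the principal point sees the ray r / f radians off the axis. A picture is of the moment at which its call begins: read the wrist's pose just before it. calibration takes no time and is no camera call; for the wrist camera it gives the pose at the moment of the call.
A pose or a line that the arm cannot do raises env.IKError and nothing moves.
- finish_job(): hands the job in; it is judged then, once.
Readings, each from a call of its own:
- env.get_t(): time.
- env.get_joint_positions(): joint angles.
- env.get_joint_vel(): joint speeds.
- env.get_joint_efforts(): joint torques, N m.
- env.get_tcp_pos(): TCP position.
- env.get_orientation(): TCP orientation.
- env.get_force(): force on the tool from outside, world axes, zero at the start.
- env.get_moment(): the same for the moment, N m.
- env.get_gripper_width(): finger opening in m.
- env.get_finger_force(): force on a finger pad.
Only numpy, scipy, OpenCV 4.12 (cv2) and the standard library are available. Lean on these libraries where they do the work, as an engineer would, in place of code of your own. Each camera call takes 0.05 s, during which the arm holds its last target. There are 200 camera calls.

## Task

Draw the hook rod out of its slanted sleeve and, with its hook under the basket's wire bail, lift the basket out of the deep soak jar, never touching the basket with the gripper. Set the basket down gently, without dropping it, so that it sits level and fully seated in the round hole of the drain stand, then unhook the rod and put it fully back into its sleeve the way it was. Leave the bottles and the beaker where they are.

Things in the scene. Friction and masses are not known exactly. Their poses are not given: they have to be found in the camera images.
- hook_rod: Hook rod: black flat-sided handle 70 mm long, 20 mm (its x) by 16 mm (its y), a 26 x 26 x 4 mm collar below it (lower face at z = -39 mm), a 5 mm steel shaft, a J hook. 60 g, 176 mm overall. Origin: middle of the handle, on the shaft's line; z up the rod away from the hook; x is the way the hook's tip stands off. Starts in the sleeve, leaning 35 degrees, tip on the upper side.
- hook_seat (a point): On the hook rod, where a lifted wire comes to rest just above the bottom of the J: rod frame (7, 0, -135.5) mm. Underside of the J at z = -140.5 mm; gap between shaft and tip 9 mm
- hook_tip (a point): Free upper end of the J hook's tip: rod frame (14, 0, -123.5) mm; wire 5 mm thick, so the J reaches from x = -2.5 to 16.5 mm
- rod_stand: Rod stand, fixed: dark base plate 120 x 80 x 6 mm with a rectangular steel sleeve 108 mm long, open at the top, slanted 35 degrees from vertical, its mouth leaning to the stand's -x. Origin on the worktop under the plate; z up.
- rod_home (a point): Origin of the rod when fully home (a few mm of play): rod_stand frame (-51, 0, 132) mm. The home rod's axes in the stand's frame: z = (-0.574, 0, 0.819), x = (0.819, 0, 0.574), y = y. Its collar then rests on the mouth
- sleeve_mouth (a point): Middle of the sleeve's mouth: 39 mm down the home rod's line from rod_home and 10.5 mm along its x. Inside, the sleeve is 16 mm wide along the rod's y (rod line in the middle) and 28 mm along the rod's x (from -3.5 to +24.5 mm of the home rod's line); a rod let go slides home by itself once nearly in
- soak_jar: Deep soak jar, white plastic, fixed, round: outside 86 mm across, inside 80 mm, 140 mm high, open at the top (rolled rim 91 mm across). Origin: centre of its underside. A ring ledge inside (hole 52 mm across, top at 34 mm height) carries the basket.
- basket: Steel wire basket for cover glasses, 0.1 to 0.2 kg: tapered round cup 26 mm deep (38 mm across below, 47 above), flat round flange 64 mm across, 3 mm thick, underside at z = 26 mm, fixed arched bail over it. Origin: centre of its underside, z up. Starts hanging by its flange on the jar's ledge. The bail lies in its y-z plane, so a hook goes under it along its x (from either side).
- bail_top (a point): Wire centre at the blunt peak of the bail: basket frame (0, 0, 61) mm, at first 71 mm below the jar's rim. Wire 4 mm thick, feet at y = +-28 mm on the flange; 30 mm clear between flange and wire at the peak, 21 mm at 14 mm to the side
- drain_stand: Drain stand, fixed: steel plate 96 x 96 x 5 mm on four legs, top face at 48 mm height, a round hole 52 mm across in the middle, a small dish below. Origin on the worktop under the hole. A seated basket has its flange flat on the plate and its origin at (0, 0, 22) mm in this frame (up to 2.5 mm of sideways play).
- drain_hole (a point): Centre of the drain stand's hole, at the plate's top face
- beaker: Empty clear beaker, 54 mm across, 67 mm high, loose bystander. Origin: centre of its underside
- brown_bottle: Brown bottle with a black cap, 52 mm across, 105 mm high, loose bystander. Origin: centre of its underside
- dropper_bottle: Clear dropper bottle with a dark red bulb, 46 mm across, 115 mm high, loose bystander. Origin: centre of its underside

How it is judged:
By the outcome, as a careful person would: the job done as asked, in the order asked, and still so for the second after the job is handed in, with the robot touching nothing.
It also fails if it takes over 64 s, if anything falls off the work surface, if the arm or the gripper's body presses on something with over 40 N, if the wrist force passes 120 N, or if a joint passes its speed limit or range.

## Working session

There is one attempt and no reset: what is moved stays moved. The work goes in short steps, each a Python script; the robot and the scene stay as the last script left them, time stands still between calls to the robot, and variables do not carry over. Pictures are saved under pics/ and viewed, at most 10 in all, crops included, and the job is handed in when it is done.

```bash
ls; mkdir -p pics; python3 - <<'E'
from station import env, vision
import cv2, numpy as np
for n in ["scene","side"]:
    p,d=vision.capture(n); c=vision.calibration(n)
    cv2.imwrite(f"pics/{n}0.png",p); np.savez(f"pics/{n}0.npz",p=p,d=d,K=c["mtx"],T=c["T"])
    print(n,c["mtx"].tolist(),np.round(c["T"],3).tolist())
print(env.hold_point_z,env.get_t(),env.get_orientation(),env.get_force())
E
```

```text
pics
scene [[477.42057380589034, 0.0, 315.698145569991], [0.0, 477.42057380589034, 200.71569361212644], [0.0, 0.0, 1.0]] [[-0.898, -0.21, 0.386, 0.115], [-0.439, 0.407, -0.801, 0.987], [0.012, -0.889, -0.458, 0.653], [0.0, 0.0, 0.0, 1.0]]
side [[410.89903675138396, 0.0, 317.2703324482317], [0.0, 410.89903675138396, 202.2251186134762], [0.0, 0.0, 1.0]] [[-0.932, -0.148, 0.331, 0.255], [-0.363, 0.385, -0.848, 0.808], [-0.003, -0.911, -0.413, 0.482], [0.0, 0.0, 0.0, 1.0]]
0.0539 0.1 [-3.13945684e+00 -2.55452298e-04  2.98785902e-01] [-1.21343696  0.42434294 -0.28702427]
```

View pics/scene0.png

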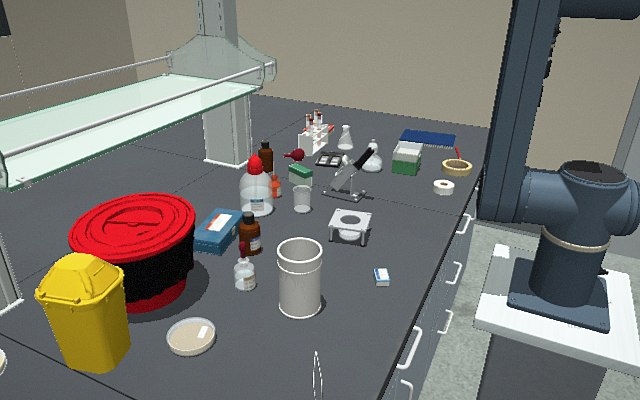

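View pics/side0.png

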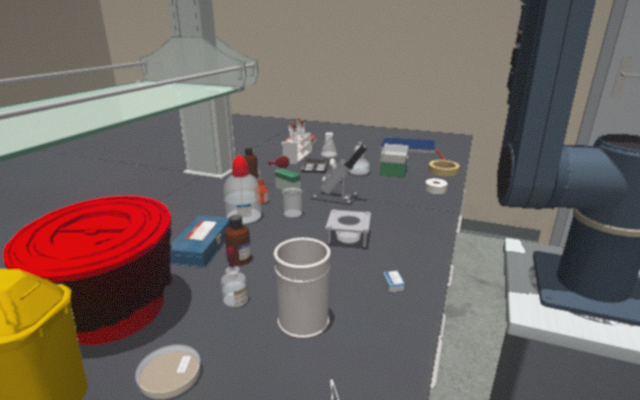

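```bash
cat > h.py <<'E'
import numpy as np, cv2
def cloud(p,d,K,T):
    v,u=np.mgrid[:d.shape[0],:d.shape[1]]
    c=np.stack([(u-K[0,2])/K[0,0]*d,(v-K[1,2])/K[1,1]*d,d],-1)
    w=c@T[:3,:3].T+T[:3,3]; w[d<=0]=np.nan
    return w
def fitc(xy):
    for _ in range(5):
        A=np.c_[2*xy,np.ones(len(xy))]; s=np.linalg.lstsq(A,(xy**2).sum(1),rcond=None)[0]
        r=np.sqrt(s[2]+s[0]**2+s[1]**2); e=np.abs(np.hypot(*(xy-s[:2]).T)-r); xy=xy[e<max(2*np.median(e),1e-3)]
    return s[:2],r,len(xy)
E
python3 - <<'E'
from h import *
for n,jb,db,rb in [("scene",(270,230,330,325),(322,200,378,250),(315,140,380,205)),("side",(268,230,335,340),(320,200,378,252),(305,135,375,208))]:
    f=np.load(f"pics/{n}0.npz"); w=cloud(f["p"],f["d"],f["K"],f["T"])
    def box(b): return w[b[1]:b[3],b[0]:b[2]].reshape(-1,3)
    q=box(jb); q=q[np.isfinite(q).all(1)]; print(n,"jar zmax",np.percentile(q[:,2],99.5))
    t=q[(q[:,2]>.132)&(q[:,2]<.15)]; print("rim",fitc(t[:,:2]))
    t=q[(q[:,2]>.02)&(q[:,2]<.12)]; print("body",fitc(t[:,:2]))
    q=box(db); q=q[np.isfinite(q).all(1)]; t=q[(q[:,2]>.041)&(q[:,2]<.056)]
    print("plate",np.median(t,0),cv2.minAreaRect((t[:,:2]*1000).astype(np.float32)), len(t))
    q=w[rb[1]:rb[3],rb[0]:rb[2]]; p=f["p"][rb[1]:rb[3],rb[0]:rb[2]]
    m=(p.max(2)<60)&(q[...,2]>.08); t=q[m]; print("handle",len(t),np.median(t,0),t.min(0),t.max(0))
    x=t-t.mean(0); s=np.linalg.svd(x,full_matrices=False); print(s[2][0],s[1])
    for nm,b in [("dropper",(232,240,258,292)),("brown",(236,210,262,255)),("beaker",(291,183,312,213))] if n=="scene" else []:
        q=box(b); q=q[np.isfinite(q).all(1)&(q[:,2]>.02)]; print(nm,np.median(q,0),q.max(0)) if len(q) else print(nm,0)
    b=rb; cv2.imwrite(f"pics/{n}_rod.png",cv2.resize(f["p"][b[1]:b[3],b[0]:b[2]],None,fx=8,fy=8,interpolation=cv2.INTER_CUBIC))
    sh=w[60:190,:270].reshape(-1,3); sh=sh[np.isfinite(sh).all(1)&(sh[:,2]>.3)]; print("shelf",np.nanpercentile(sh,[1,50,99],axis=0).round(2).tolist())
E
```

```text
scene jar zmax 0.14147864368160662
rim (array([0.48428039, 0.29166262]), np.float64(0.04188858237900594), 234)
body (array([0.48493612, 0.2910155 ]), np.float64(0.0417137931266772), 1295)
plate [ 0.49911621 -0.0108774   0.04808656] ((500.96014404296875, -18.307907104492188), (96.82501983642578, 104.50801086425781), 10.898147583007812) 631
handle 166 [ 0.54990618 -0.22937378  0.13158187] [ 0.52312308 -0.24472594  0.09528578] [ 0.58105921 -0.22171     0.16507576]
[ 0.5676193  -0.00815512 -0.82325076] [0.30090772 0.07630578 0.04341324]
dropper [0.61995616 0.29198331 0.04756325] [0.71089508 0.31109108 0.11615882]
brown [0.68162948 0.17319423 0.06518663] [0.80073055 0.29556741 0.11615882]
beaker [ 0.67418489 -0.07427029  0.05004014] [ 0.73538632 -0.05674029  0.06842809]
shelf [[0.89, -0.32, 0.3], [0.94, -0.06, 0.35], [1.25, 0.56, 0.36]]
side jar zmax 0.1404510751347138
rim (array([0.48265358, 0.29180538]), np.float64(0.041874832323542305), 349)
body (array([0.48371075, 0.29001712]), np.float64(0.042625156363246736), 2058)
plate [ 0.4971111  -0.00940939  0.04687899] ((498.7259216308594, -19.391284942626953), (95.908203125, 103.3547134399414), 11.529496192932129) 710
handle 125 [ 0.54877705 -0.22894188  0.13110322] [ 0.52250315 -0.24142849  0.10007936] [ 0.5749925  -0.22381339  0.16095748]
[ 0.59818794 -0.00514577 -0.80133932] [0.23487407 0.04616173 0.02528252]
shelf [[0.89, -0.33, 0.3], [0.97, -0.25, 0.35], [1.25, 0.41, 0.37]]
```

View pics/scene_rod.png

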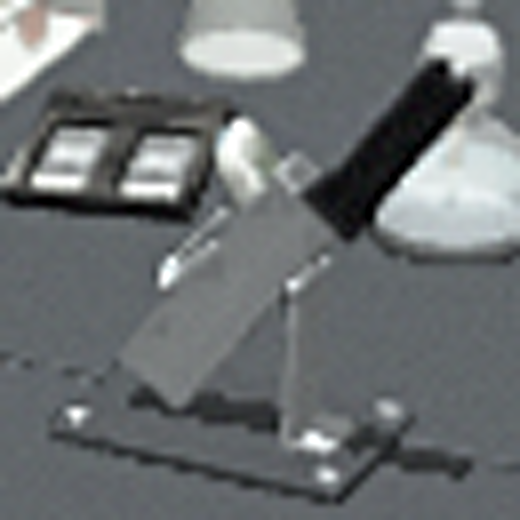

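```bash
cat >> h.py <<'E'
from scipy.spatial.transform import Rotation as Rn
from station import env, vision
def cap(n,tag):
    c=vision.calibration(n); p,d=vision.capture(n); cv2.imwrite(f"pics/{tag}.png",p)
    np.savez(f"pics/{tag}.npz",p=p,d=d,K=c["mtx"],T=c["T"]); return p,d,c
def tool(p,R,s=0.0):   # rod origin/rotation -> TCP pos, rpy (tool x = rod x, tool z = -rod z)
    Rt=R@np.diag([1,-1,-1.]); return (np.array(p)+(s+env.hold_point_z)*R[:,2]), Rn.from_matrix(Rt).as_euler("xyz")
def Rrod(yaw,lean=0.): # lean>0: top leans to -x of yaw frame
    return (Rn.from_euler("z",yaw)*Rn.from_euler("y",-lean)).as_matrix()
E
python3 - <<'E'
from h import *
c=vision.calibration("wrist"); Rt=Rn.from_euler("xyz",env.get_orientation()).as_matrix()
T=c["T"]; print(c["mtx"].tolist()); print("cam in tool",(Rt.T@(T[:3,3]-env.get_tcp_pos())).round(3),(Rt.T@T[:3,:3]).round(2).tolist())
for yaw in np.arange(-3,3.2,.5):
    for nm,p in [("jar",(.484,.291,.20)),("drain",(.5,-.018,.2)),("jarhi",(.484,.291,.34))]:
        try: q=env.solve_ik(*tool(p,Rrod(yaw)))
        except Exception as e: q=None
        print(round(yaw,1),nm,None if q is None else np.round(q,2))
for dp in (0,.12,.17):
    R=Rrod(0,np.radians(35)); p=np.array([.551,-.237,.132])+R[:,2]*dp; q=env.solve_ik(*tool(p,R)); print(dp,None if q is None else np.round(q,2))
E
```

```text
[[309.70691628693146, 0.0, 323.6212101000523], [0.0, 309.70691628693146, 199.70559754596462], [0.0, 0.0, 1.0]]
cam in tool [ 0.08   0.001 -0.071] [[-0.0, -0.95, -0.31], [1.0, -0.0, -0.0], [0.0, -0.31, 0.95]]
-3.0 jar [0.42 0.15 0.1  1.53 0.   0.28]
-3.0 drain [-0.17 -0.02 -0.07  1.52  0.   -0.31]
-3.0 jarhi [0.42 0.2  0.45 1.82 0.   0.28]
-2.5 jar [ 0.42  0.15  0.1   1.53  0.   -0.22]
-2.5 drain [-0.17 -0.02 -0.07  1.52  0.   -0.81]
-2.5 jarhi [ 0.42  0.2   0.45  1.82  0.   -0.22]
-2.0 jar [ 0.42  0.15  0.1   1.53  0.   -0.72]
-2.0 drain [-0.17 -0.02 -0.07  1.52  0.   -1.31]
-2.0 jarhi [ 0.42  0.2   0.45  1.82  0.   -0.72]
-1.5 jar [ 0.42  0.15  0.1   1.53  0.   -1.22]
-1.5 drain [-0.17 -0.02 -0.07  1.52  0.   -1.81]
-1.5 jarhi [ 0.42  0.2   0.45  1.82  0.   -1.22]
-1.0 jar [ 0.42  0.15  0.1   1.53  0.   -1.72]
-1.0 drain [-0.17 -0.02 -0.07  1.52  0.   -2.31]
-1.0 jarhi [ 0.42  0.2   0.45  1.82  0.   -1.72]
-0.5 jar [ 0.42  0.15  0.1   1.53  0.   -2.22]
-0.5 drain [-0.17 -0.02 -0.07  1.52  0.   -2.81]
-0.5 jarhi [ 0.42  0.2   0.45  1.82  0.   -2.22]
0.0 jar [ 0.42  0.15  0.1   1.53  
[... 313 characters left out ...]
 0.    1.97]
1.0 jarhi [0.42 0.2  0.45 1.82 0.   2.56]
1.5 jar [0.42 0.15 0.1  1.53 0.   2.06]
1.5 drain [-0.17 -0.02 -0.07  1.52  0.    1.47]
1.5 jarhi [0.42 0.2  0.45 1.82 0.   2.06]
2.0 jar [0.42 0.15 0.1  1.53 0.   1.56]
2.0 drain [-0.17 -0.02 -0.07  1.52  0.    0.97]
2.0 jarhi [0.42 0.2  0.45 1.82 0.   1.56]
2.5 jar [0.42 0.15 0.1  1.53 0.   1.06]
2.5 drain [-0.17 -0.02 -0.07  1.52  0.    0.47]
2.5 jarhi [0.42 0.2  0.45 1.82 0.   1.06]
3.0 jar [0.42 0.15 0.1  1.53 0.   0.56]
3.0 drain [-0.17 -0.02 -0.07  1.52  0.   -0.03]
3.0 jarhi [0.42 0.2  0.45 1.82 0.   0.56]
0 [-0.71 -0.26 -0.55  0.79  0.38  2.53]
0.12 [-0.82 -0.45 -0.49  1.08  0.43  2.42]
0.17 [-0.88 -0.5  -0.44  1.21  0.46  2.36]
```

```bash
cat > /tmp/ed.py <<'E'
s=open('h.py').read()
s=s.replace("(tool x = rod x, tool z = -rod z)","(tool x = -rod x, tool z = -rod z)").replace("np.diag([1,-1,-1.])","np.diag([-1,1,-1.])")
open('h.py','w').write(s)
E
python3 /tmp/ed.py; python3 - <<'E'
from h import *
Rt=Rn.from_euler("xyz",env.get_orientation()).as_matrix(); T=vision.calibration("wrist")["T"]
Rc=Rt.T@T[:3,:3]; tc=Rt.T@(T[:3,3]-env.get_tcp_pos())
def camgoto(pc,Rcam):
    R=Rcam@Rc.T; p=np.array(pc)-R@tc; rp=Rn.from_matrix(R).as_euler("xyz"); return p,rp
# camera straight down over jar; tool x toward -x world: cam x = tool y = ... 
Rcam=np.array([[0,1,0],[1,0,0],[0,0,-1.]])  # cam y = +x world -> tool x = -x world
p,rp=camgoto((.484,.291,.40),Rcam); print(p,rp,np.round(env.solve_ik(p,rp),2))
t=env.get_t(); env.goto(p,rp); print(env.get_t()-t,env.get_tcp_pos()); cap("wrist","jar1")
E
```

```text
[0.53803652 0.29048965 0.30773727] [ 3.14100066 -0.31961036 -3.14116248] [0.34 0.59 0.74 2.03 0.11 0.33]
3.0583 [0.53852601 0.2894939  0.30786076]
```

View pics/jar1.png

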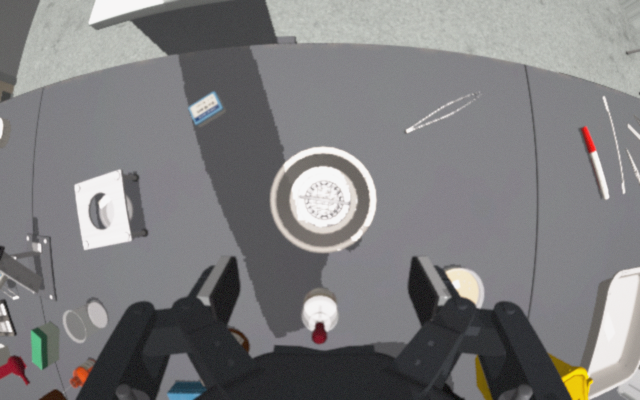

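```bash
python3 - <<'E'
from h import *
f=np.load("pics/jar1.npz"); p=f["p"]; cv2.imwrite("pics/jar1c.png",cv2.resize(p[145:255,268:378],None,fx=5.4,fy=5.4,interpolation=cv2.INTER_CUBIC))
d=f["d"]; print((d[185:220:3,300:350:4]*1000).astype(int))
E
```

```text
[[366 363 361 372 380 389 390 389 381 366 362 360 364]
 [363 362 395 378 390 396 390 390 382 372 363 362 363]
 [362 360 372 388 390 394 385 367 367 382 366 362 362]
 [362 363 380 389 389 367 396 395 396 389 372 363 362]
 [350 343 340 337 396 395 396 390 388 395 375 362 362]
 [362 396 382 395 335 329 329 329 333 336 343 362 361]
 [363 364 381 394 388 389 395 394 396 336 341 346 349]
 [362 361 381 389 382 395 396 394 393 387 373 363 363]
 [364 361 372 388 367 371 396 390 388 381 394 361 362]
 [365 363 396 376 383 389 389 382 388 372 363 362 366]
 [365 362 363 395 374 380 382 380 371 362 363 360 364]
 [365 361 363 363 394 369 371 372 394 363 363 365 365]]
```

View pics/jar1c.png

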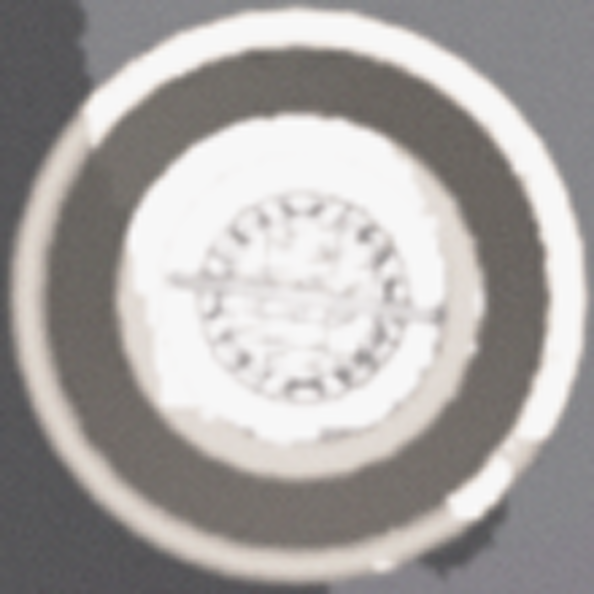

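```bash
cat >> h.py <<'E'
def fcloud(d,K,T):
    v,u=np.mgrid[:d.shape[0],:d.shape[1]]; x=(u-K[0,2])/K[0,0]; y=(v-K[1,2])/K[1,1]; r=np.hypot(x,y)
    g=np.where(r>1e-6,np.tan(np.minimum(r,1.5))/np.maximum(r,1e-6),1)
    c=np.stack([x*g*d,y*g*d,d],-1); w=c@T[:3,:3].T+T[:3,3]; w[d<=0]=np.nan; return w
E
python3 - <<'E'
from h import *
f=np.load("pics/jar1.npz"); w=fcloud(f["d"],f["K"],f["T"]); print("cam",f["T"].round(3)[:3].tolist())
q=w[140:260,262:385].reshape(-1,3); q=q[np.isfinite(q).all(1)]
for z0,z1,n in [(.133,.15,"rim"),(.032,.043,"flange/ledge")]:
    t=q[(q[:,2]>z0)&(q[:,2]<z1)]; print(n,fitc(t[:,:2]),(t.min(0)+t.max(0))/2,np.ptp(t,0))
c=np.array([.484,.291]); b=q[(q[:,2]>.05)&(q[:,2]<.078)&(np.hypot(*(q[:,:2]-c).T)<.03)]
print(len(b),b.mean(0),b[:,2].max()); l=cv2.fitLine(b[:,:2].astype(np.float32),cv2.DIST_HUBER,0,.01,.01).ravel(); print(l,np.degrees(np.arctan2(l[1],l[0])))
t=(b[:,:2]-l[2:])@l[:2]; print(t.min(),t.max()); top=b[b[:,2]>.066]; print("top",len(top),top.mean(0))
x=b[np.argsort(t)]; print(x[::6].round(4).tolist())
pl=w[165:255,70:140].reshape(-1,3); pl=pl[np.isfinite(pl).all(1)&(np.abs(pl[:,2]-.048)<.012)]; print("plate",np.median(pl,0),cv2.minAreaRect((pl[:,:2]*1000).astype(np.float32)))
E
```

```text
cam [[0.002, 1.0, -0.001, 0.484], [1.0, -0.002, 0.001, 0.289], [0.001, -0.001, -1.0, 0.4]]
rim (array([0.48347432, 0.28819119]), np.float64(0.041597260171040235), 2009) [0.48352051 0.28842037 0.13817575] [0.08956776 0.09014663 0.0103419 ]
flange/ledge (array([0.48345288, 0.28821177]), np.float64(0.03464836043070909), 1897) [0.48382068 0.28812481 0.03752914] [0.08047012 0.078957   0.01088481]
164 [0.48376525 0.29066456 0.06277308] 0.07320520506164951
[0.14802477 0.98898363 0.48376524 0.29066455] 81.48752
-0.028465726200643804 0.02648673932856377
top 65 [0.48374367 0.2898809  0.06905602]
[[0.4805, 0.2624, 0.0501], [0.4783, 0.266, 0.0529], [0.4805, 0.2673, 0.0569], [0.4794, 0.2695, 0.0559], [0.4817, 0.2719, 0.0595], [0.4817, 0.2742, 0.0612], [0.4817, 0.2765, 0.0637], [0.4817, 0.2787, 0.0663], [0.4828, 0.2809, 0.068], [0.4828, 0.2831, 0.0684], [0.4828, 0.2852, 0.0698], [0.4828, 0.2874, 0.069], [0.4839, 0.2895, 0.0708], [0.486, 0.2906, 0.0713], [0.4839, 0.2927, 0.07], [0.4861, 0.2938, 0.0694], [0.4839, 0.2959, 0.0688], [0.4861, 0.297, 0.0682], [0.485, 0.2992, 0.0658], [0.4872, 0.3004, 0.0622], [0.485, 0.3026, 0.0633], [0.4872, 0.3037, 0.0631], [0.485, 0.306, 0.0603], [0.4873, 0.3072, 0.0589], [0.4862, 0.3094, 0.0581], [0.4884, 0.3108, 0.0547], [0.4862, 0.3131, 0.053], [0.4874, 0.3167, 0.0503]]
plate [ 0.49804753 -0.01142062  0.04846591] ((498.1700134277344, -20.15121841430664), (96.90425109863281, 98.68814849853516), 11.006401062011719)
```

```bash
python3 - <<'E'
from h import *
R=Rrod(0,np.radians(35)); p=np.array([.551,-.236,.132])+R[:,2]*.13
P,o=tool(p,R); print(np.round(env.solve_ik(P,o),2)); t=env.get_t(); env.goto(P,o); print(env.get_t()-t,env.get_t()); 
pic,d,c=cap("wrist","rod1"); cv2.imwrite("pics/rod1c.png",cv2.resize(pic[100:340,160:480],None,fx=2.4,fy=2.4,interpolation=cv2.INTER_CUBIC))
E
```

```text
[-0.83 -0.46 -0.48  1.11  0.44 -0.73]
1.9083999999999999 5.1167
```

View pics/rod1c.png

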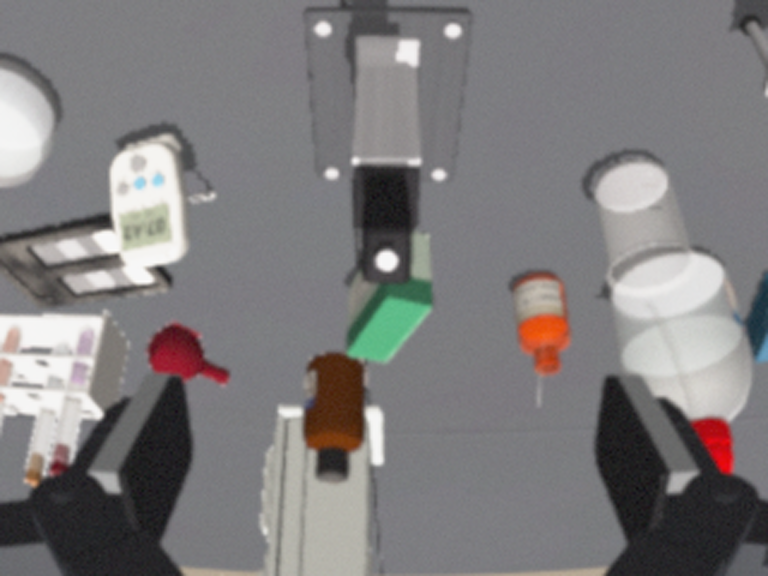

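```bash
python3 - <<'E'
from h import *
f=np.load("pics/rod1.npz"); w=fcloud(f["d"],f["K"],f["T"]); K,T=f["K"],f["T"]
def ray(u,v):
    x=(u-K[0,2])/K[0,0]; y=(v-K[1,2])/K[1,1]; r=np.hypot(x,y); g=np.array([x/r*np.sin(r),y/r*np.sin(r),np.cos(r)]); return T[:3,:3]@g
def atz(u,v,z): g=ray(u,v); return T[:3,3]+g*(z-T[2,3])/g[2]
cr=lambda a,b:(160+(a+.5)/2.4-.5,100+(b+.5)/2.4-.5)
B=[atz(*cr(*x),.008)[:2] for x in [(323,28),(453,30),(438,174),(332,174)]]; B=np.array(B); print("bolts",B.round(4).tolist(),B.mean(0))
m1=(B[0]+B[1])/2; m2=(B[2]+B[3])/2; d=m2-m1; print("yaw",np.degrees(np.arctan2(d[1],d[0])), np.hypot(*d))
pic=f["p"]; Rg=(slice(160,222),slice(300,340)); q=w[Rg]; m=(pic[Rg].max(2)<70)&(q[...,2]>.09)
t=q[m]; print(len(t)); R=Rrod(0,np.radians(35)); l=(t-[.551,-.236,.132])@R
print("rod-frame est percentiles",np.percentile(l,[2,10,50,90,98],axis=0).round(4).tolist())
u,v=cr(386,261); print("top dot",w[int(round(v)),int(round(u))], "rod-frame",(w[int(round(v)),int(round(u))]-[.551,-.236,.132])@R)
tf=l[l[:,2]>.03]; print("top face",len(tf),np.median(tf,0)); 
ff=l[(np.abs(l[:,2])<.028)]; 
for z0 in (-.02,0,.02):
    s=ff[np.abs(ff[:,2]-z0)<.01]; print(z0,len(s),s[:,0].min(),np.median(s[:,0]),s[:,1].min(),s[:,1].max())
E
```

```text
bolts [[0.5552, -0.27], [0.5565, -0.2079], [0.6606, -0.2105], [0.6606, -0.2719]] [ 0.60821733 -0.24007539]
yaw -1.2374025929110075 0.10478456273731195
888
rod-frame est percentiles [[-0.0143, -0.0153, -0.033], [-0.0133, -0.0117, -0.032], [-0.0117, -0.0033, 0.0158], [-0.0012, 0.0043, 0.038], [0.0054, 0.0076, 0.0388]]
top dot [ 0.52506062 -0.23833809  0.16431573] rod-frame [-0.00271275 -0.00233809  0.04134971]
top face 324 [-0.00833277 -0.0030937   0.03740864]
-0.02 82 -0.013884428261298442 -0.012874244995967007 -0.011060907810383075 0.004533096533116565
0 120 -0.013734248480048202 -0.012632135258592973 -0.010999215898942899 0.005829931631365359
0.02 127 -0.013543958919356681 -0.01257252821918514 -0.010621965109615439 0.005573964185629832
```

```bash
cat >> h.py <<'E'
HOME=np.array([.548,-.238,.1326]); RH=Rrod(np.radians(-1.),np.radians(35))
E
python3 - <<'E'
from h import *
S=.004; env.set_gripper(.05)
P,o=tool(HOME+RH[:,2]*.09,RH,S); env.move_l(P,.15,o)
P,o=tool(HOME,RH,S); env.move_l(P,.1,o); print("F",env.get_force(),env.get_t())
env.set_gripper(0.0,80); print("w",env.get_gripper_width(),env.get_finger_force(),env.get_force(),env.get_moment(),env.get_tcp_pos()-P,env.get_t())
E
```

```text
F [ 0.7370195  -1.33488419 -0.39378888] 7.0333
w 0.014836980259977171 77.7573573589325 [-2.79553241 -0.38040933  2.34368567] [0.06153764 0.72239101 0.06789727] [ 8.43398834e-05 -3.12038007e-04  8.80387450e-04] 7.4333
```

```bash
cat >> h.py <<'E'
S=.004; C=np.array([.4838,.2895]); PSI=np.radians(-8.5); U=np.array([np.cos(PSI),np.sin(PSI)])
E
python3 - <<'E'
from h import *
P,o=tool(HOME+RH[:,2]*.03,RH,S); env.move_l(P,.08,o); print(env.get_force(),env.get_gripper_width(),env.get_t())
P,o=tool(HOME+RH[:,2]*.125,RH,S); env.move_l(P,.14,o); print(env.get_force(),env.get_t())
RV=Rrod(PSI)
P,o=tool([.47,-.1,.34],RV,S); env.goto(P,o); print(env.get_t())
P,o=tool([*(C-.033*U),.33],RV,S); env.goto(P,o); env.pause(.3); print(env.get_t(),env.get_tcp_pos()-P,env.get_force())
for n in("scene","side"): cap(n,n+"2")
a=cv2.imread("pics/scene2.png")[90:300,220:380]; b=cv2.imread("pics/side2.png")[90:300,220:380]
cv2.imwrite("pics/hook2.png",cv2.resize(np.hstack([a,b]),None,fx=2.5,fy=2.5,interpolation=cv2.INTER_CUBIC))
E
```

```text
[ 0.57867274 -0.24149213  1.49023719] 0.015072790949972928 7.9583
[-1.00689477  0.4477444  -0.56696532] 8.7833
9.5083
11.275 [ 3.91988464e-04 -6.67294949e-04  7.79077806e-05] [-0.41018296 -0.41918326 -0.91199788]
```

View pics/hook2.png

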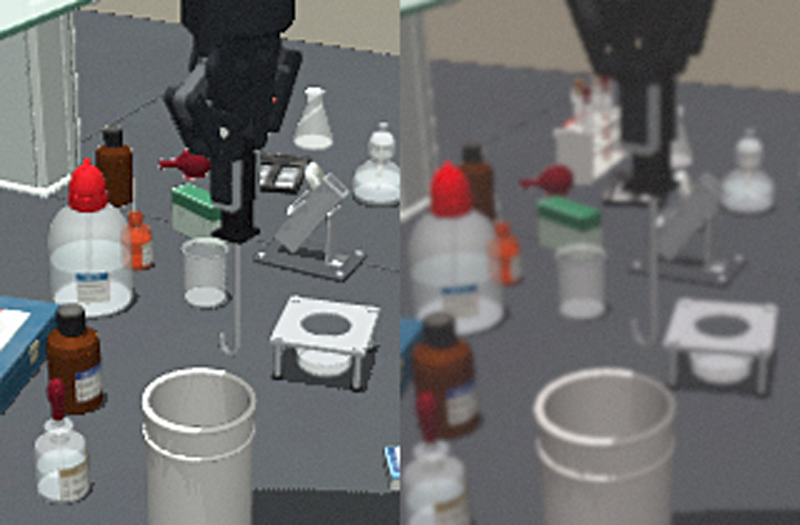

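```bash
python3 - <<'E'
from h import *
R=Rrod(PSI); o=np.array([*(C-.033*U),.33])
for n,x0 in(("scene",0),("side",400)):
    f=np.load(f"pics/{n}2.npz"); T=f["T"];K=f["K"]
    for nm,l in [("collar",(0,0,-.039)),("shaft80",(0,0,-.08)),("shaft125",(0,0,-.125)),("Jbot",(.007,0,-.1405)),("tip",(.014,0,-.1235))]:
        c=T[:3,:3].T@(o+R@np.array(l)-T[:3,3]); uv=(K@(c/c[2]))[:2]; print(n,nm,((uv-[220,90])*2.5+[x0,0]).round(1), "mm/crop px",round(c[2]/K[0,0]/2.5*1000,2))
    # shaft pixel centre per row: bright column relative to local background
    g=f["p"].astype(float).mean(2)
    for v in (190,200,210,220,224): 
        s=g[v,306:330]; s=s-np.median(s); k=np.argmax(s); print(v,306+k,((306+k-220)*2.5+x0,(v-90)*2.5),s.round()[max(0,k-3):k+4])
E
```

```text
scene collar [236.6 233.5] mm/crop px 0.71
scene shaft80 [236.  284.5] mm/crop px 0.73
scene shaft125 [235.3 338.1] mm/crop px 0.74
scene Jbot [227.5 353.1] mm/crop px 0.75
scene tip [220.  330.8] mm/crop px 0.75
190 310 (np.float64(225.0), 250.0) [32. 26. 19. 64. 20. -2. -6.]
200 306 (np.float64(215.0), 275.0) [50. 49. 40. 34.]
210 307 (np.float64(217.5), 300.0) [96. 97. 67.  2.  2.]
220 315 (np.float64(237.5), 325.0) [-1.  1. 17. 27.  4. -1.  1.]
224 329 (np.float64(272.5), 335.0) [ -4. -11.  43. 134.]
side collar [649.9 186.2] mm/crop px 0.56
side shaft80 [649.9 253.3] mm/crop px 0.58
side shaft125 [649.8 322.6] mm/crop px 0.6
side Jbot [639.8 342.8] mm/crop px 0.61
side tip [629.7 315.2] mm/crop px 0.6
190 328 (np.float64(670.0), 250.0) [16. 16. 17. 18. 15.]
200 321 (np.float64(652.5), 275.0) [ -6.  -1.  18.  18.  17.  -6. -16.]
210 321 (np.float64(652.5), 300.0) [-1.  3. 13. 18. 10.  2. -3.]
220 329 (np.float64(672.5), 325.0) [ 7. 35. 70. 92.]
224 329 (np.float64(672.5), 335.0) [46. 78. 94. 94.]
```

```bash
python3 - <<'E'
from h import *
RV=Rrod(PSI)
def go(a,z,rate):
    P,o=tool([*(C+a*U),z],RV,S); env.move_l(P,rate,o)
def F(s): env.pause(.4); print(s,np.mean([env.get_force() for _ in range(3)],0).round(2),env.get_t())
go(-.027,.33,.1); F("above")
go(-.027,.26,.12); go(-.027,.186,.07); F("low")
go(-.002,.186,.05); F("in")
go(-.004,.206,.04); F("up to seat")
go(-.006,.225,.04); F("lifted20"); cap("wrist","lift1")
E
```

```text
above [-0.62 -0.01 -1.39] 12.025
low [0.26 1.02 0.83] 14.3667
in [ 0.56 -0.09 -0.93] 15.4167
up to seat [-0.82 -0.27 -2.06] 16.4667
lifted20 [ 0.46 -0.34 -2.18] 17.4917
```

```bash
python3 - <<'E'
from h import *
RV=Rrod(PSI)
for a,z,r in [(-.007,.25,.06),(-.007,.375,.08)]:
    P,o=tool([*(C+a*U),z],RV,S); env.move_l(P,r,o)
env.pause(.4); print(env.get_force(),env.get_t())
for n in("scene","side"): cap(n,n+"3")
a=cv2.imread("pics/scene3.png")[60:270,220:380]; b=cv2.imread("pics/side3.png")[60:270,220:380]
cv2.imwrite("pics/hook3.png",cv2.resize(np.hstack([a,b]),None,fx=2.5,fy=2.5,interpolation=cv2.INTER_CUBIC))
E
```

```text
[ 0.09968124  0.09403811 -0.96177397] 20.225
```

View pics/hook3.png

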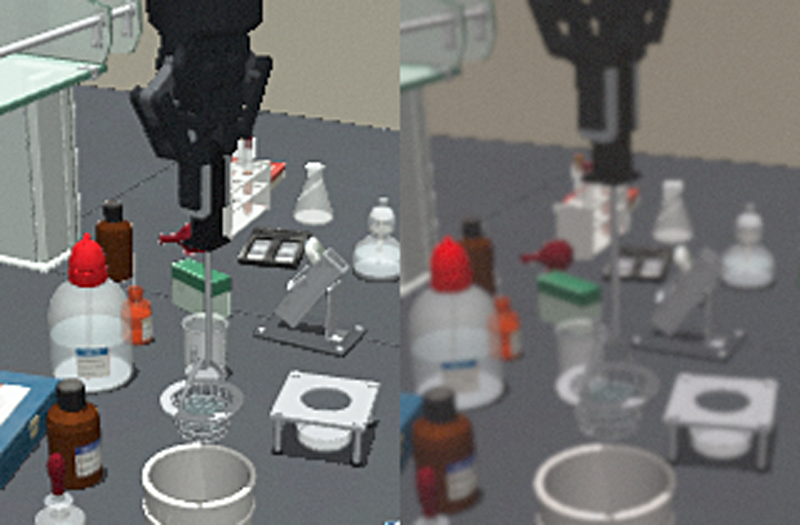

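```bash
cat >> h.py <<'E'
D=np.array([.4985,-.0195])
def flange(n,zt,c):
    p,d,k=cap(n,n+"f"); w=cloud(p,d,k["mtx"],k["T"]).reshape(-1,3); w=w[np.isfinite(w).all(1)]
    q=w[(np.hypot(*(w[:,:2]-c).T)<.045)&(abs(w[:,2]-zt)<.02)]; t=q[q[:,2]>np.percentile(q[:,2],1)]
    r=np.hypot(*(t[:,:2]-c).T); f=t[(abs(t[:,2]-zt)<.006)]
    (cx,cy),rad=cv2.minEnclosingCircle((f[:,:2]*1000).astype(np.float32)); return len(f),cx,cy,rad,f[:,2].mean()*1000,np.ptp(f[:,:2],0)
E
python3 - <<'E'
from h import *
RV=Rrod(PSI)
for n in("scene","side"): print(n,flange(n,.2065,C))
P,o=tool([*(D-.007*U),.375],RV,S); env.move_l(P,.13,o); 
P,o=tool([*(D-.007*U),.30],RV,S); env.move_l(P,.1,o); env.pause(1.); print(env.get_t(),env.get_tcp_pos()-P,env.get_force())
for n in("scene","side"): print(n,flange(n,.1315,D))
E
```

```text
scene (353, 484.2289123535156, 291.66571044921875, 33.866737365722656, np.float64(207.10439132715211), array([0.06187789, 0.06575686]))
side (472, 480.07830810546875, 291.9279479980469, 31.964675903320312, np.float64(206.63119374196862), array([0.06257203, 0.06131602]))
24.8583 [-2.11585054e-05  9.70801243e-06 -2.84091355e-05] [ 0.75323963 -0.20569907 -1.90420278]
scene (185, 497.4425964355469, -17.791236877441406, 34.354103088378906, np.float64(132.18759568189012), array([0.06117509, 0.06625269]))
side (187, 494.2126770019531, -17.232892990112305, 32.04512023925781, np.float64(131.37986734361164), array([0.06176961, 0.06341415]))
```

```bash
cat >> h.py <<'E'
D2=D+np.array([.004,-.0012])
E
python3 - <<'E'
from h import *
RV=Rrod(PSI)
def go(z,r):
    P,o=tool([*(D2-.007*U),z],RV,S); env.move_l(P,r,o)
def F(s): print(s,np.mean([env.get_force() for _ in range(3)],0).round(2),round(env.get_t(),2))
go(.30,.05); go(.252,.08); env.pause(.5); F("pre")
for z in (.240,.230,.224): go(z,.03); F(z)
go(.217,.012); env.pause(.3); F("seat")
for n in("scene","side"): print(n,flange(n,.0515,D))
go(.213,.02)
env.pause(.2); F("-5mm")
for n in("scene","side"): print(n,flange(n,.0515,D))
a=cv2.imread("pics/scenef.png")[140:260,280:400]; b=cv2.imread("pics/sidef.png")[140:260,280:400]
cv2.imwrite("pics/seat.png",cv2.resize(np.hstack([a,b]),None,fx=3.3,fy=3.3,interpolation=cv2.INTER_CUBIC))
E
```

```text
pre [ 0.54  0.03 -2.16] 26.46
0.24 [ 0.12 -0.47 -2.48] 27.01
0.23 [ 0.25 -0.72 -2.52] 27.49
0.224 [-0.56  0.01 -1.76] 27.84
seat [-0.49 -0.23 -1.61] 28.88
scene (372, 498.4617919921875, -19.474143981933594, 44.9105339050293, np.float64(49.19349546818785), array([0.08822047, 0.08874223]))
side (404, 498.4833068847656, -19.501487731933594, 44.855010986328125, np.float64(48.07081590585199), array([0.08820394, 0.08687697]))
-5mm [ 0.14 -0.19 -0.43] 29.52
scene (377, 498.5052490234375, -19.527427673339844, 44.957740783691406, np.float64(49.128095265101464), array([0.0885657, 0.0895243]))
side (410, 498.53369140625, -19.357633590698242, 44.882965087890625, np.float64(47.990543948087506), array([0.08876996, 0.08823424]))
```

View pics/seat.png

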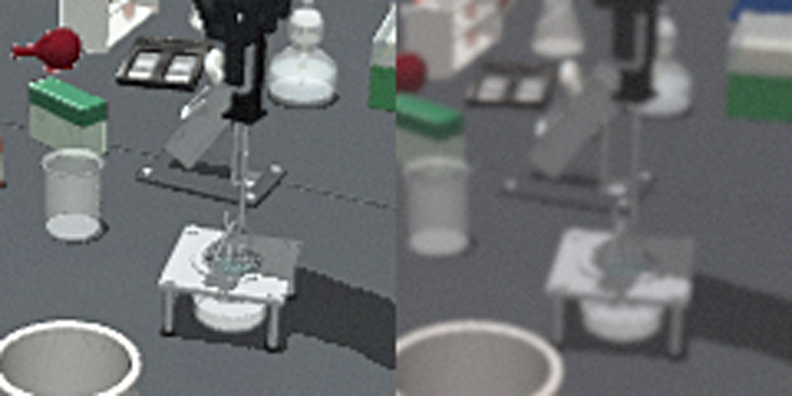

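```bash
python3 - <<'E'
from h import *
RV=Rrod(PSI)
def go(a,z,r):
    P,o=tool([*(D2+a*U),z],RV,S); env.move_l(P,r,o)
def F(s): print(s,np.mean([env.get_force() for _ in range(3)],0).round(2),round(env.get_t(),2))
go(-.007,.198,.03); env.pause(.2); F("low")
go(-.015,.198,.03); F("-8"); go(-.022,.198,.03); F("-15"); go(-.037,.198,.05); env.pause(.2); F("-30")
go(-.037,.24,.06); F("up"); go(-.037,.34,.15); env.pause(.2); F("clear")
pic,d,c=cap("wrist","after"); cap("scene","scene4"); cap("side","side4")
w=fcloud(d,c["mtx"],c["T"]).reshape(-1,3); w=w[np.isfinite(w).all(1)]
q=w[(np.hypot(*(w[:,:2]-D).T)<.03)]; print("z>.06",(q[:,2]>.06).sum(),q[(q[:,2]>.06)&(q[:,2]<.1)].mean(0),np.percentile(q[(q[:,2]<.1),2],[50,90,99,100]))
a=cv2.imread("pics/scene4.png")[170:260,310:390]
cv2.imwrite("pics/after2.png",np.hstack([cv2.resize(a,None,fx=5,fy=5,interpolation=cv2.INTER_CUBIC), cv2.resize(pic[60:360,:][:, 160:480],(400,375))[:450] if False else np.zeros((450,1,3),np.uint8), cv2.resize(pic[50:350,187:453],(399,450))]))
E
```

```text
low [ 0.42 -0.11 -0.23] 30.48
-8 [-0.09 -0.59 -2.01] 30.89
-15 [ 0.43 -0.02 -1.03] 31.27
-30 [-0.4  -0.2  -1.39] 31.93
up [0.06 0.1  0.04] 32.77
clear [ 0.95  0.36 -0.96] 33.79
z>.06 464 [ 0.49822185 -0.02042474  0.07482573] [0.04865318 0.05353237 0.08306325 0.08458987]
```

View pics/after2.png

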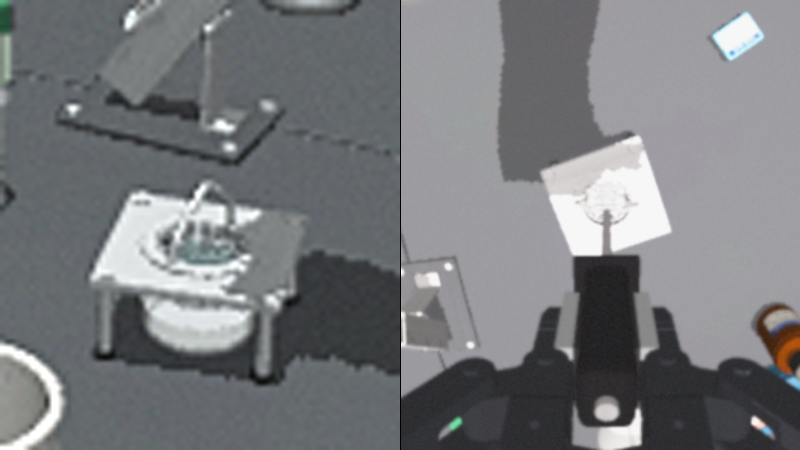

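```bash
python3 - <<'E'
from h import *
RV=Rrod(PSI)
P,o=tool([.47,-.1,.34],RV,S); env.goto(P,o)
OX=.003*RH[:,0]
P,o=tool(HOME+RH[:,2]*.13+OX,RH,S); env.goto(P,o); env.pause(.4); print(env.get_t(),env.get_tcp_pos()-P)
F0=np.mean([env.get_force() for _ in range(4)],0)
cap("scene","scene5"); cap("side","side5")
# compare shaft/J projection against prediction (rod-frame x/y check)
for n in("scene","side"):
    f=np.load(f"pics/{n}5.npz"); w=cloud(f["p"],f["d"],f["K"],f["T"]).reshape(-1,3); w=w[np.isfinite(w).all(1)]
    l=(w-(HOME+RH[:,2]*.13+OX))@RH; m=(abs(l[:,0]-.004)<.02)&(abs(l[:,1])<.012)
    for a,b in ((-.06,-.045),(-.1,-.08),(-.122,-.105),(-.139,-.125)):
        s=l[m&(l[:,2]>a)&(l[:,2]<b)]; print(n,a,len(s),(np.percentile(s[:,:2],[5,50,95],axis=0)*1000).round(1).tolist() if len(s) else "")
E
```

```text
35.4917 [0.00084526 0.00032373 0.00093697]
scene -0.06 7 [[0.5, -0.5], [0.8, 3.0], [2.7, 6.3]]
scene -0.1 11 [[-0.9, -0.9], [0.5, 1.2], [3.0, 7.1]]
scene -0.122 9 [[-1.3, 2.6], [0.1, 3.5], [2.1, 6.9]]
scene -0.139 18 [[-1.2, 1.0], [6.4, 3.2], [15.3, 7.6]]
side -0.06 9 [[-4.1, -0.2], [-2.5, 3.7], [-0.0, 7.0]]
side -0.1 14 [[-4.6, 0.8], [-2.7, 3.2], [-0.1, 7.0]]
side -0.122 10 [[-4.9, 0.4], [-3.4, 3.0], [-1.1, 5.8]]
side -0.139 19 [[-3.4, -0.1], [7.0, 2.8], [11.8, 6.4]]
```

```bash
python3 - <<'E'
from h import *
F0=np.mean([env.get_force() for _ in range(4)],0); ok=True
def go(dz,ox,r):
    P,o=tool(HOME+RH[:,2]*dz+RH[:,0]*ox,RH,S); env.move_l(P,r,o)
    f=(np.mean([env.get_force() for _ in range(3)],0)-F0)@RH; print(dz,f.round(1),round(env.get_t(),2)); return np.abs(f).max()<8
for dz,ox,r in [(.108,.003,.06),(.098,.003,.03),(.088,.003,.04),(.06,.003,.06),(.03,.003,.06),(.012,.003,.05),(.006,.001,.03),(.002,0,.03)]:
    if not go(dz,ox,r): print("STOP"); break
E
```

```text
0.108 [-0.2 -0.1  0.6] 36.11
0.098 [-0.2  0.7 -0.3] 36.59
0.088 [-0.5  0.9  1.2] 36.99
0.06 [-0.7 -0.4  0.3] 37.61
0.03 [-0.5 -0.2  0.4] 38.26
0.012 [ 0.7  0.4 -0.3] 38.77
0.006 [0.8 0.9 0.4] 39.12
0.002 [-0.2 -0.2 -0.2] 39.41
```

```bash
python3 - <<'E'
from h import *
P,o=tool(HOME,RH,S); env.move_l(P,.02,o); print(env.get_force())
env.set_gripper(.05); env.pause(.3)
P,o=tool(HOME+RH[:,2]*.09,RH,S); env.move_l(P,.12,o)
# same view pose as rod1
R=Rrod(0,np.radians(35)); p=np.array([.551,-.236,.132])+R[:,2]*.13; P,o=tool(p,R); env.goto(P,o); env.set_gripper(.085); env.pause(.4); print(env.get_t())
pic,d,c=cap("wrist","rod2"); cap("scene","scene6")
for tag in("rod1","rod2"):
    f=np.load(f"pics/{tag}.npz"); w=fcloud(f["d"],f["K"],f["T"]); Rg=(slice(160,222),slice(300,345)); q=w[Rg]; m=(f["p"][Rg].max(2)<70)&(q[...,2]>.09)
    l=(q[m]-[.551,-.236,.132])@R; print(tag,len(l),np.percentile(l,[2,10,50,90,98],axis=0).round(4).tolist())
A=np.load("pics/scene0.npz");B=np.load("pics/scene6.npz")
df=np.abs(A["p"].astype(int)-B["p"]).max(2)
for nm,b in [("dropper",(232,240,258,292)),("brown",(236,210,262,255)),("beaker",(291,183,312,213)),("rod",(315,140,380,205)),("drain",(322,200,378,250))]: print(nm,(df[b[1]:b[3],b[0]:b[2]]>60).mean().round(3))
w=cloud(B["p"],B["d"],B["K"],B["T"]).reshape(-1,3); q=w[np.isfinite(w).all(1)]; q=q[(np.hypot(*(q[:,:2]-D).T)<.028)&(q[:,2]>.055)&(q[:,2]<.12)]; print("bail",len(q),q.max(0),q.mean(0))
E
```

```text
[-3.9626917  -0.89751193  4.24399579]
42.4
rod1 888 [[-0.0143, -0.0153, -0.033], [-0.0133, -0.0117, -0.032], [-0.0117, -0.0033, 0.0158], [-0.0012, 0.0043, 0.038], [0.0054, 0.0076, 0.0388]]
rod2 872 [[-0.0143, -0.0148, -0.0328], [-0.0134, -0.0112, -0.0321], [-0.0119, -0.0034, 0.0171], [-0.001, 0.0041, 0.0378], [0.0051, 0.0073, 0.0387]]
dropper 0.0
brown 0.0
beaker 0.0
rod 0.0
drain 0.034
bail 38 [0.50713747 0.00775292 0.08463237] [ 0.50102955 -0.01531626  0.07240112]
```

Rod is back within 0.3 mm of its starting position, the bystanders haven't moved, the bail peak is at its seated height, and the arm is clear.

```bash
python3 -c "
from station import finish_job, env
print(finish_job(), env.get_t())"
```

```text
the job is handed in; nothing more can be done
the job is handed in; nothing more can be done
```

The job is handed in at about 42 s of the 64 s allowed: the basket sits seated in the drain stand with its bail at the expected height, the hook rod is fully back in its sleeve, and the bottles and beaker have not moved.

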